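# Change the cartridges of two filter housings

### The job

Change the filter cartridges: lift the spent cartridge out of each of the two open filter housings and stand it upright in the steel drip tray, then seat in each housing, fully home, the new cartridge from the bench whose diameter is that of the spent one taken out of it. The third, middle-sized cartridge on the bench is a spare for another unit: leave it standing where it is.

Things in the scene. Friction and masses are not known exactly. Their poses are not given: they have to be found in the camera images.
- old_large (a point): Spent large cartridge, in the large housing at the start. Pleated white body with flat end caps, 58 mm diameter, 90 mm tall; on top a round outlet spigot, 28 mm diameter, 36 mm tall, with two black O-rings, by which it is taken from above. Point: on its axis, half-way up its 126 mm (the spigot is 27 to 63 mm above it); z along the axis, up. 0.22 kg.
- old_small (a point): Spent small cartridge, in the small housing at the start. Pleated white body with flat end caps, 34 mm diameter, 90 mm tall; on top a round outlet spigot, 22 mm diameter, 36 mm tall, with two black O-rings, by which it is taken from above. Point: on its axis, half-way up its 126 mm (the spigot is 27 to 63 mm above it); z along the axis, up. 0.1 kg.
- new_large (a point): New large cartridge, widest of the three on the bench. Pleated white body with flat end caps, 58 mm diameter, 90 mm tall; on top a round outlet spigot, 28 mm diameter, 36 mm tall, with two black O-rings, by which it is taken from above. Point: on its axis, half-way up its 126 mm (the spigot is 27 to 63 mm above it); z along the axis, up. 0.2 kg.
- new_small (a point): New small cartridge, slimmest of the three on the bench. Pleated white body with flat end caps, 34 mm diameter, 90 mm tall; on top a round outlet spigot, 22 mm diameter, 36 mm tall, with two black O-rings, by which it is taken from above. Point: on its axis, half-way up its 126 mm (the spigot is 27 to 63 mm above it); z along the axis, up. 0.09 kg.
- spare (a point): Spare cartridge, middle-sized of the three on the bench. Pleated white body with flat end caps, 46 mm diameter, 90 mm tall; on top a round outlet spigot, 25 mm diameter, 36 mm tall, with two black O-rings, by which it is taken from above. Point: on its axis, half-way up its 126 mm (the spigot is 27 to 63 mm above it); z along the axis, up. 0.14 kg.
- housing_large_seat (a point): Large filter housing, fixed: dark grey round shell open at the top, on a 104 mm square steel foot. Point: centre of its inner floor, 12 mm above the bench; z up. Bore 70 mm, flared to 80 at the rim, 86 mm above the point; four sloping ribs inside guide the cartridge to 3 mm all round near the floor. Fully home, it stands on the floor, its spigot wholly above the rim.
- housing_small_seat (a point): Small filter housing, fixed: the same, with an 80 mm square foot, bore 46 mm flaring to 56 mm at the rim (66 mm outside diameter). The point is the centre of the inner floor, 12 mm above the bench; z up; rim 86 mm above the point.
- drip_tray: Shallow oblong steel drip tray, fixed, 150 mm along its x and 240 mm along its y, 25 mm tall with its rim; inside 144 x 234 mm. Origin: centre of its underside, on the bench; its floor is 3 mm above that. Empty at the start; has room for both spent cartridges side by side along its y.

How it is judged (in metres and radians):
At the end, for the whole second after the job is handed in: New cartridges home in the housings of their size (within 8 mm of the axis, 5 mm of the floor, 5 degrees of upright); both spent ones upright on the tray floor, wholly inside its rim; the spare upright within 20 mm of its start; all at rest (horizontal distance between new_large and housing_large_seat below 0.008 m and z of new_large in the frame of housing_large_seat between 0.058 and 0.068 m and angle between each of new_large, new_small, old_large, old_small, spare's own z axis and vertical below 0.09 rad and horizontal distance between new_small and housing_small_seat below 0.008 m and z of new_small in the frame of housing_small_seat between 0.058 and 0.068 m and x of old_large in the frame of drip_tray between -0.045 and 0.045 m and y of old_large in the frame of drip_tray between -0.09 and 0.09 m and z of old_large in the frame of drip_tray between 0.06 and 0.072 m and x of old_small in the frame of drip_tray between -0.057 and 0.057 m and y of old_small in the frame of drip_tray between -0.102 and 0.102 m and z of old_small in the frame of drip_tray between 0.06 and 0.072 m and distance of spare from where it was at the start of the episode below 0.02 m and linear speed of each of old_large_body, old_small_body, new_large_body, new_small_body below 0.02 m/s); the robot touches nothing.
It fails at once if the spare cartridge is lifted or pushed about (distance of spare from where it was at the start of the episode above 0.03 m).
It also fails if it takes over 112 s, if anything falls off the work surface, if the arm or the gripper's body presses on something with over 40 N, if the wrist force passes 120 N, or if a joint passes its speed limit or range.

### The arm

A 7-joint arm with a two-finger parallel gripper is mounted at the origin on a cart in front of the work surface, level with it; the furniture and walls round the work are solid. World frame = base frame: x ahead of the robot, y to its left, z up, the work surface at z = 0. Lengths are in mm, angles in rad, forces in N, time in s.
With the tool pointing down it reaches from about 425 to 875 mm from the base axis. Payload 8.4 kg.
Tool frame: the origin (TCP) lies midway between the tips of the shut fingers; the grasp point (between the pads) lies 19 mm behind it (r.grasp_offset is the distance from the TCP to the grasp point, in mm); x points along the fingers, y is the direction in which the jaws open and shut, and the axes are right-handed (so a half turn about x gives the same grasp; the last joint's range is limited). The gripper opens to 87 mm and grips with 3 to 60 N. Pads are 19 mm wide; open, the fingers measure 117 mm over their backs; the gripper's body (75 mm by 190 mm) begins 51 mm behind the grasp point.
Start: joints at [-1.203, 0.333, 0.04, 1.465, -0.013, 1.343, -0.059], TCP at [292.516, 580.429, 222.546] pointing down, gripper open.
Joint ranges: [-2.58, 2.58], [-0.38, 2.09], [-1.3, 1.39], [0.25, 2.4], [-1.5, 4.64], [0.08, 2.09], [-2.65, 2.65]. Speed limits (rad/s): [2.22, 2.22, 2.79, 2.79, 3.14, 3.14, 3.14].

### API

Orientations are given as a unit quaternion [w, x, y, z].
In Python, from workcell import r, viewer gives the robot as it stands.
- The arm moves only by the tool step_arm, never from a script. Its argument "targets" is a list of rows, each a list of 2 entries, a list of its own where there are three numbers: the shift along the tool's x, y, z scaled (see below), then the turn about the tool's x scaled (see below). A call has 1 to 10 rows; each row shifts and turns the commanded pose from where the row before left it, along the tool's axes as they then stand; what a row does not reach is not made up. The controller multiplies each number of a shift by 25 mm and each number of a turn by 6 degrees. A row lasts 1/8 s, in which the tool goes at most 62.5 mm and 10.7 degrees, less where a joint would pass 70% of its speed; a pose out of reach is approached as far as the arm can. A call with a number of a shift or a turn outside -1 to 1 is refused whole. A call with a gripper value outside its range is refused whole. "jaw" is the opening, from 0 (shut) to 1 (fully open), set as the call begins (left out, the last holds). The fingers move at their own pace and stop on an object; the grip force is fixed at half the most. Time passes only in rows, so rows that do not move let the fingers close. It gives the time, the measured TCP pose, the force and the opening at its end, in the units of the state.
- r.sense(): the state, without advancing time (a new reading comes with each control period).
- viewer.grab_frame(name): name is "scene" or "top" or "wrist"; returns a dict with "color" (480x640x3 uint8, red, green, blue), "fov_y" (degrees; the focal length in pixels is half the picture's height over the tangent of half this angle, whatever the lens; pixels are square), "cx", "cy" (the principal point, pixels), "dist_coeffs" ([k1, k2, p1, p2, k3] as OpenCV has them; the pictures are not rectified), "position" and "attitude" of the camera in the world; the wrist camera has in their place "hand_eye" (4x4, takes a point from camera to tool coordinates, whose origin is the TCP and whose axes are the tool frame's). Camera axes: x right, y up, looking along -z (the intrinsics and any distortion apply to the point x, -y, -z); pixel columns grow to the right and rows downward; lengths in mm; the calibration is good to about 2 mm. A picture is of the moment at which its call begins: read the wrist's pose just before it. There is no depth.
- r.close_job(): hands the job in, once; it reports no verdict.
The state is a dict: "time": time; "joints": joint angles; "joint_vel": joint speeds; "effort": joint torques, N m; "position": TCP position; "tcp_rot": TCP orientation; "wrist_force": force on the tool from outside, world axes, zero at the start; "ft_torque": the same for the moment, N m; "grip_width": finger opening in mm.
Only numpy, scipy, OpenCV 4.12 (cv2) and the standard library are available. Lean on these libraries where they do the work, as an engineer would, in place of code of your own. Each camera call takes 0.05 s, during which the arm holds its last target.

## Working session

There is one attempt and no reset: what is moved stays moved. The work goes in short steps, Python scripts to look and compute and a tool call to move; the robot and the scene stay as the last step left them, time stands still between calls to the robot, and variables do not carry over. Pictures are saved under pics/ and viewed, and the job is handed in when it is done.

Besides the shell and the picture viewer there is one more tool, called after "Call:" by a JSON object that holds its "method" and its "body". step_arm: Moves the arm, as the interface text tells. Its arguments: {"type":"object","properties":{"targets":{"type":"array"},"jaw":{"type":"number"}},"required":["targets"]}

```bash
mkdir -p pics; ls
python3 - <<'E'
from workcell import r, viewer
import cv2
print(r.sense())
for n in ["scene","top"]:
    f=viewer.grab_frame(n)
    cv2.imwrite(f"pics/{n}0.png",f["color"][:,:,::-1])
    print(n,{k:v for k,v in f.items() if k!="color"})
E
```

```text
pics
{'time': 0.0, 'joints': array([-1.20318046,  0.33392511,  0.03981972,  1.46625718, -0.01337338,
        1.34329269, -0.05852249]), 'joint_vel': array([-1.54941266e-03,  4.51649708e-04, -7.94618436e-05, -2.75216763e-04,
        1.57399177e-03, -2.25192847e-03,  1.20173699e-04]), 'effort': array([ 4.68133712e-04, -6.56370449e+01,  1.33538157e+00, -4.03799844e+01,
       -5.98743791e-02,  4.50900185e-02,  1.38239834e-04]), 'position': array([292.32592091, 580.03878897, 221.65624426]), 'tcp_rot': array([ 0.68784288,  0.16297926,  0.68802502, -0.16410818]), 'wrist_force': array([ 0.48371894,  0.10938792, -0.43624171]), 'ft_torque': array([-0.00275671, -0.03268625, -0.03250237]), 'grip_width': 86.96315370281033}
scene {'fov_y': 56.91820386332415, 'cx': 327.7054778847337, 'cy': 237.58775596640928, 'dist_coeffs': array([-0.05266586,  0.        ,  0.        ,  0.        ,  0.        ]), 'position': array([  65.01133657, -500.30242693,  645.0401647 ]), 'attitude': array([ 0.82966161,  0.40146673, -0.16159071, -0.35266771])}
top {'fov_y': 57.671161622113736, 'cx': 326.7261074707614, 'cy': 231.1339334533698, 'dist_coeffs': array([-0.02553316,  0.        ,  0.        ,  0.        ,  0.        ]), 'position': array([ 425.0107611 ,    4.78258024, 1006.45897206]), 'attitude': array([ 0.71605008,  0.03803745, -0.04834395, -0.69533323])}
```

View pics/scene0.png

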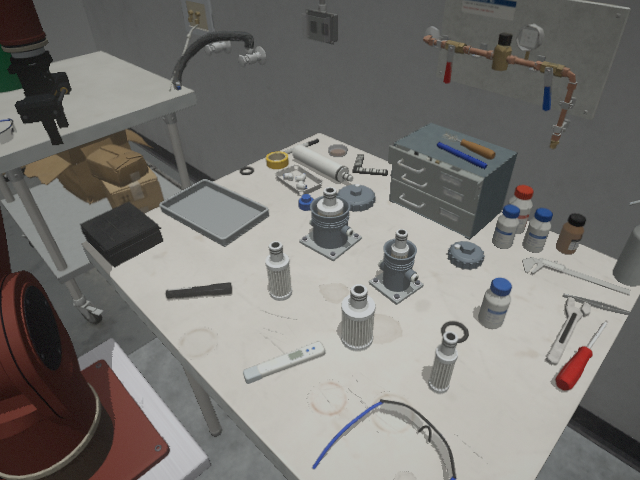

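View pics/top0.png

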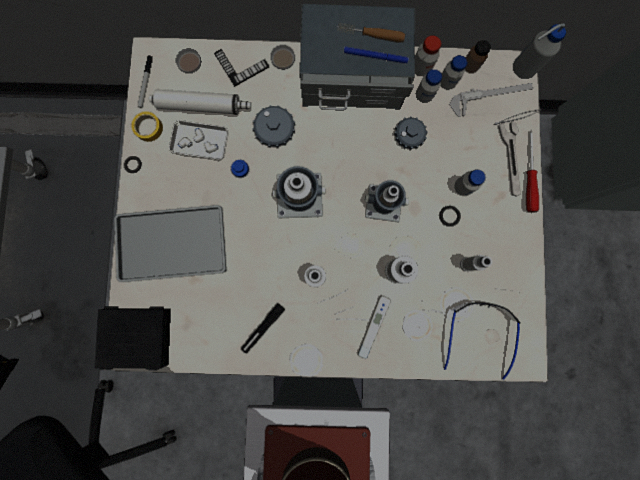

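Top view: the spare is near (315,275), new_large (402,268), new_small (482,262), the large housing (299,190), the small housing (388,197), and the tray corners span (118..226, 207..280). I'll zoom in next.

```bash
cat > h.py <<'E'
import numpy as np, cv2
from scipy.spatial.transform import Rotation as R
def rot(q): return R.from_quat([q[1],q[2],q[3],q[0]])
def K(f):
    fl=240/np.tan(np.radians(f["fov_y"]/2))
    return np.array([[fl,0,f["cx"]],[0,fl,f["cy"]],[0,0,1]])
def ray(f,uv):
    u=cv2.undistortPoints(np.array(uv,float).reshape(-1,1,2),K(f),f["dist_coeffs"]).reshape(-1,2)
    d=np.c_[u[:,0],-u[:,1],-np.ones(len(u))]
    if "attitude" in f: return np.array(f["position"]),rot(f["attitude"]).apply(d)
    s=f["state"]; Rt=rot(s["tcp_rot"]).as_matrix(); H=np.array(f["hand_eye"])
    return Rt@H[:3,3]+s["position"], d@(Rt@H[:3,:3]).T
def plane(f,uv,z):
    o,d=ray(f,uv); t=(z-o[2])/d[:,2]; return o+d*t[:,None]
def proj(f,P):
    if "attitude" in f: Rc=rot(f["attitude"]).as_matrix(); o=np.array(f["position"])
    else:
        s=f["state"]; Rt=rot(s["tcp_rot"]).as_matrix(); H=np.array(f["hand_eye"]); o=Rt@H[:3,3]+s["position"]; Rc=Rt@H[:3,:3]
    c=(np.atleast_2d(P)-o)@Rc; c=c*[1,-1,-1]
    return cv2.projectPoints(c,np.zeros(3),np.zeros(3),K(f),f["dist_coeffs"])[0].reshape(-1,2)
E
python3 - <<'E'
import cv2, numpy as np
from workcell import viewer
from h import *
im=cv2.imread("pics/top0.png")
c=im[155:295,260:500]
c=cv2.resize(c,None,fx=3.33,fy=3.33,interpolation=cv2.INTER_CUBIC)
cv2.imwrite("pics/top0z.png",c)
s=cv2.imread("pics/scene0.png")
c=cv2.resize(s[180:400,250:480],None,fx=2.7,fy=2.7,interpolation=cv2.INTER_CUBIC); cv2.imwrite("pics/scene0z.png",c)
f=viewer.grab_frame("top")
for n,p,z in [("spare",(315,272),126),("nl",(405,264),126),("ns",(486,261),126),("ol",(297,185),138),("os",(393,189),138)]+[("tray",p,25) for p in [(118,214),(222,207),(226,271),(121,279)]]:
    print(n,plane(f,[p],z)[0].round(1))
E
```

```text
spare [449.9  14.7 126. ]
nl [ 471.2 -166.8  126. ]
ns [ 481.9 -332.7  126. ]
ol [624.5  56.7 138. ]
os [ 622.5 -139.   138. ]
tray [570.6 468.   25. ]
tray [593.9 232.3  25. ]
tray [449.1 215.   25. ]
tray [424.1 448.7  25. ]
```

View pics/top0z.png

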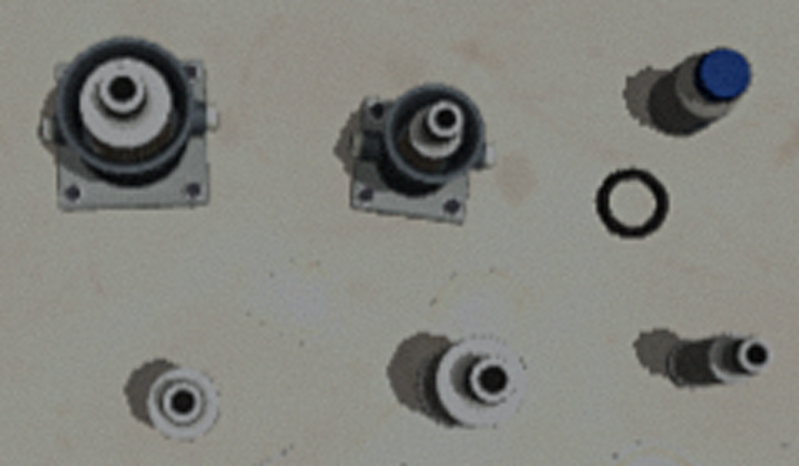

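View pics/scene0z.png

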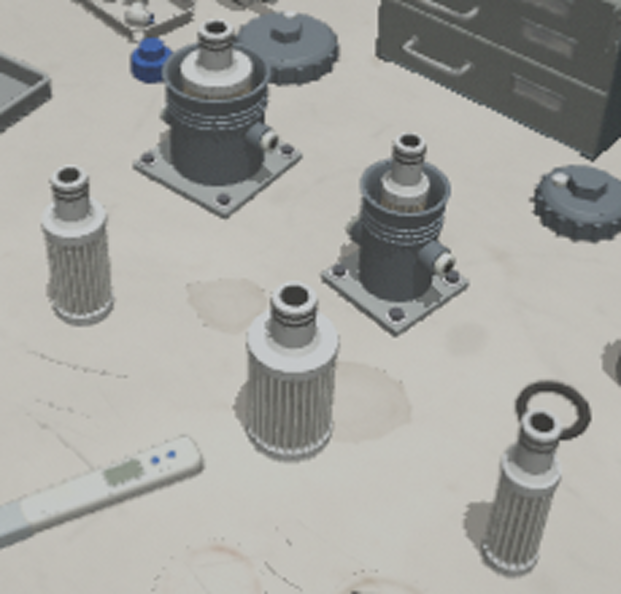

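Run:
```python
import cv2, numpy as np
from workcell import viewer
from h import *
F={n:viewer.grab_frame(n) for n in["top","scene"]}
guess={"spare":((315,275),(276,246)),"nl":((407,269),(359,290)),"ns":((486,261),(450,338)),"ol":((296,182),(330,193)),"os":((393,191),(401,234))}
for n,g in guess.items():
    rr=[]
    for k,name in enumerate(["top","scene"]):
        f=F[name]; z=138 if n[0]=="o" else 126
        gray=cv2.cvtColor(f["color"],cv2.COLOR_RGB2GRAY)
        big=cv2.resize(gray,None,fx=4,fy=4,interpolation=cv2.INTER_CUBIC)
        x,y=[int(4*v) for v in g[k]]; w=32
        roi=big[y-w:y+w,x-w:x+w]
        m=((roi<70)).astype(np.uint8)
        nn,lab,st,ce=cv2.connectedComponentsWithStats(m)
        i=1+np.argmin(np.hypot(*(ce[1:]-w).T)+ (st[1:,4]<60)*99)
        c=(ce[i]+[x-w,y-w]+.5)/4-.5
        p=plane(f,[c],z)[0]; rr.append(p)
        print(n,name,c.round(1),st[i,2:],p.round(1))
```

```text
spare top [314.4 275.3] [ 28  28 612] [443.3  15.6 126. ]
spare scene [275.1 244.5] [ 26  16 318] [441.4  14.3 126. ]
nl top [407.6 268.5] [ 34  32 830] [ 462.3 -172.2  126. ]
nl scene [358.7 289.1] [ 36  25 730] [ 461.  -173.2  126. ]
ns top [486.7 261. ] [ 24  25 464] [ 481.9 -334.2  126. ]
ns scene [450.4 336.1] [ 30  25 556] [ 480.7 -334.7  126. ]
ol top [296.3 181.3] [ 32  30 759] [632.2  58.4 138. ]
ol scene [329.7 189.8] [ 26  12 255] [630.4  57.3 138. ]
os top [393.3 190.2] [ 24  23 444] [ 620.  -139.6  138. ]
os scene [401.5 231.7] [ 24  14 250] [ 618.4 -140.3  138. ]
```

```bash
cat >> h.py <<'E'
def st():
    from workcell import r
    s=r.sense(); M=rot(s["tcp_rot"]).as_matrix(); return s,M
def go(x,y,z):
    s,M=st(); d=np.array([x,y,z])-s["position"]
    print("t",round(s["time"],2),"pos",s["position"].round(1),"d_tool/25",(M.T@d/25).round(2),"F",s["wrist_force"].round(1),"w",round(s["grip_width"],1))
E
python3 - <<'E'
from h import *
s,M=st(); print(M.round(3)); print(np.degrees(np.arctan2(M[1,1],M[0,1])))
E
```

```text
[[-0.     0.45   0.893]
 [-0.001  0.893 -0.45 ]
 [-1.    -0.001  0.   ]]
63.256526429939164
```

Call:
{"method": "step_arm", "body": {"targets": [[[0, 0, 0], -0.89], [[0, 0, 0], -0.89], [[0, 0, 0], -0.89], [[0, 0, 0], -0.89], [[0, 0, 0], -0.89], [[0, -1, 0.5], 0], [[0, -1, 0.5], 0], [[0, -1, 0.5], 0]], "jaw": 1}}

```text
time: 1.25
position: [330.3, 504.5, 222.4]
tcp_rot: [0.707, 0.0, 0.707, -0.0]
wrist_force: [-0.3, 0.9, -0.2]
grip_width: 87.2
```

```bash
python3 -c "
from h import *
s,M=st();print(M.round(3),s['joints'].round(2));go(620,58,222)"
```

```text
[[-0.     0.001  1.   ]
 [-0.     1.    -0.001]
 [-1.    -0.    -0.   ]] [-1.07  0.24  0.    1.59 -0.    1.32  0.51]
t 1.25 pos [330.3 504.5 222.4] d_tool/25 [  0.02 -17.85  11.6 ] F [-0.3  0.9 -0.2] w 87.2
```

Call:
{"method": "step_arm", "body": {"targets": [[[0, -1, 0.7], 0], [[0, -1, 0.7], 0], [[0, -1, 0.7], 0], [[0, -1, 0.7], 0], [[0, -1, 0.7], 0], [[0, -1, 0.7], 0], [[0, -1, 0.7], 0], [[0, -1, 0.7], 0], [[0, -1, 0.7], 0], [[0, -1, 0.7], 0]]}}

```text
time: 2.5
position: [505.2, 254.4, 222.6]
tcp_rot: [0.707, 0.0, 0.707, -0.0]
wrist_force: [0.5, 0.2, -0.1]
grip_width: 87.2
```

Call:
{"method": "step_arm", "body": {"targets": [[[0, -1, 0.7], 0], [[0, -1, 0.7], 0], [[0, -1, 0.7], 0], [[0, -1, 0.7], 0], [[0, -1, 0.5], 0], [[0, -1, 0.5], 0], [[0, -0.8, 0.4], 0], [[0, 0, 0], 0]]}}

```text
time: 3.5
position: [610.0, 83.0, 222.4]
tcp_rot: [0.707, 0.001, 0.707, -0.002]
wrist_force: [0.4, -0.4, -0.5]
grip_width: 87.0
```

Run:
```python
from h import *
from workcell import viewer
go(631.3,58,222)
s,M=st()
f=viewer.grab_frame("wrist"); f["state"]=s
print(f["hand_eye"].round(2),f["fov_y"])
cv2.imwrite("pics/w1.png",f["color"][:,:,::-1])
print(proj(f,[[631.3,58,138],[631.3,58,98]]))
```

```text
t 3.5 pos [610.   83.  222.4] d_tool/25 [ 0.02 -1.    0.86] F [ 0.4 -0.4 -0.5] w 87.0
[[  -0.      0.28   -0.96 -162.39]
 [   1.      0.     -0.      0.88]
 [   0.     -0.96   -0.28  -77.94]
 [   0.      0.      0.      1.  ]] 65.79500402713066
[[279.96936943 277.30280578]
 [284.56537084 258.94072309]]
```

View pics/w1.png

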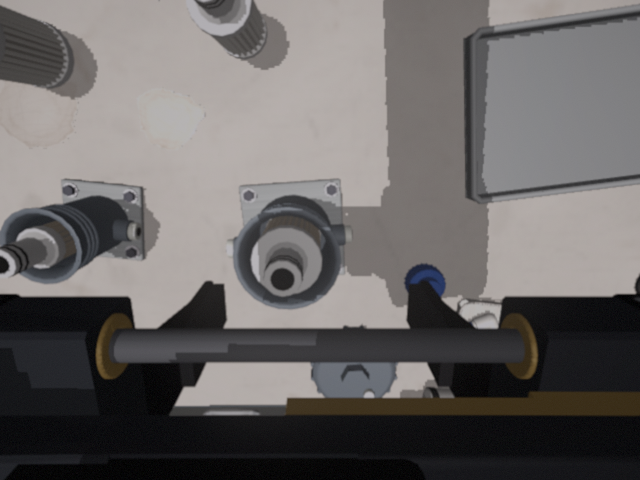

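Wrist view: old_large's spigot hole is at (283,278), predicted (280,277), so the poses agree to about 1–2 mm. Next I move over it and go down.

Call:
{"method": "step_arm", "body": {"targets": [[[0, -0.96, 0.85], 0], [[0.9, 0, 0], 0], [[1, 0, 0], 0], [[1, 0, 0], 0], [[1, 0, 0], 0], [[0.5, 0, 0], 0], [[0.26, 0, 0], 0], [[0, 0, 0], 0]]}}

```text
time: 4.55
position: [630.9, 61.5, 106.3]
tcp_rot: [0.707, 0.0, 0.707, -0.0]
wrist_force: [0.3, 0.2, -0.5]
grip_width: 87.0
```

Call:
{"method": "step_arm", "body": {"targets": [[[0, 0, 0], 0], [[0, 0, 0], 0], [[0, 0, 0], 0], [[0, 0, 0], 0], [[0, 0, 0], 0], [[0, 0, 0], 0]], "jaw": 0}}

```text
time: 5.3
position: [630.8, 61.2, 106.0]
tcp_rot: [0.707, 0.0, 0.707, -0.0]
wrist_force: [-0.5, 0.1, -0.2]
grip_width: 34.7
```

Call:
{"method": "step_arm", "body": {"targets": [[[0, -0.08, 0], 0], [[0, 0, 0], 0], [[0, 0, 0], 0], [[0, 0, 0], 0]]}}

```text
time: 5.8
position: [630.8, 59.1, 106.0]
tcp_rot: [0.707, 0.0, 0.707, -0.0]
wrist_force: [0.6, -0.1, -1.1]
grip_width: 27.4
```

Call:
{"method": "step_arm", "body": {"targets": [[[-0.3, 0, 0], 0], [[-0.6, 0, 0], 0], [[-0.8, 0, 0], 0], [[-0.9, 0, 0], 0], [[-0.9, 0, 0], 0], [[-0.9, 0, 0], 0], [[-0.4, 0, 0], 0], [[0, 0, 0], 0]]}}

```text
time: 6.8
position: [631.2, 59.2, 227.1]
tcp_rot: [0.708, 0.0, 0.707, -0.0]
wrist_force: [-0.8, 0.1, -3.1]
grip_width: 27.2
```

Run:
```python
from h import *
from workcell import viewer
go(504,396,222)
f=viewer.grab_frame("top")
cv2.imwrite("pics/t1.png",f["color"][:,:,::-1])
# tray rim outline
s,M=st()
f=viewer.grab_frame("wrist");cv2.imwrite("pics/w2.png",f["color"][:,:,::-1])
a=cv2.imread("pics/t1.png")[190:300,100:245]
cv2.imwrite("pics/t1z.png",cv2.resize(a,None,fx=5,fy=5,interpolation=cv2.INTER_CUBIC))
```

```text
t 6.8 pos [631.2  59.2 227.1] d_tool/25 [ 0.2  13.47 -5.1 ] F [-0.8  0.1 -3.1] w 27.2
```

View pics/w2.png

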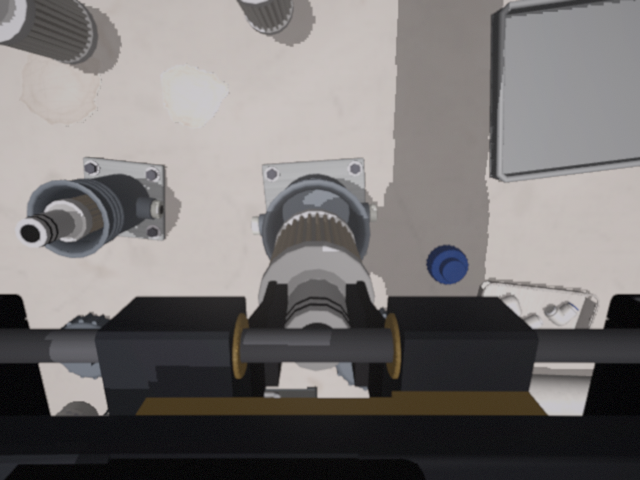

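View pics/t1z.png

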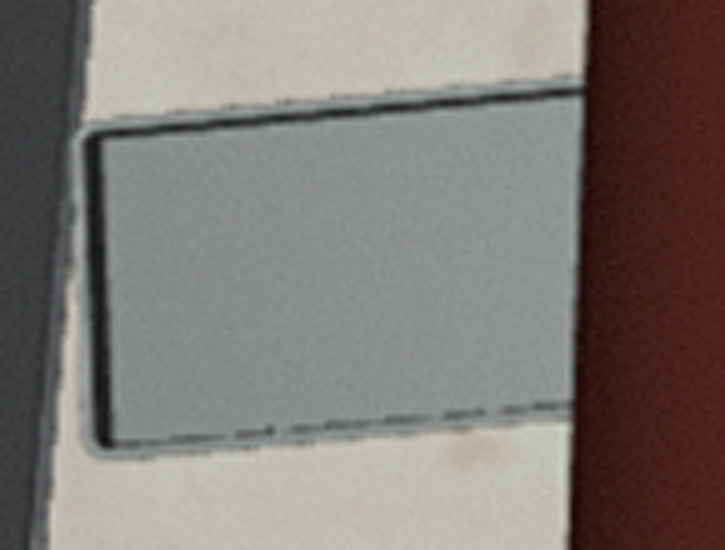

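Wrist view: old_large is out, held at mid-spigot with its body bottom at about (317,218), and the large housing is empty. Top view: the tray's left edge is at columns 116–118. I'll refine the tray pose now.

Run:
```python
from h import *
from workcell import viewer
im=cv2.imread("pics/top0.png"); hsv=cv2.cvtColor(im,cv2.COLOR_BGR2HSV)
f=viewer.grab_frame("top")
print(im[240,170],im[300,300],im[190,150])
# floor: bluish grey (low R-B)
d=im[:,:,0].astype(int)-im[:,:,2]
m=((d>-2)&(im[:,:,1]>90)).astype(np.uint8); m=cv2.morphologyEx(m,cv2.MORPH_OPEN,np.ones((5,5)))
n,l,s,c=cv2.connectedComponentsWithStats(m); i=l[240,170]; print(s[i])
cs,_=cv2.findContours((l==i).astype(np.uint8),cv2.RETR_EXTERNAL,cv2.CHAIN_APPROX_NONE)
p=plane(f,cs[0].reshape(-1,2),10)[:,:2].astype(np.float32)
print(cv2.minAreaRect(p))
for z,q in [(25,[(116.3,214.5),(117.7,281.5),(222,206.5),(226,271.5)])]: print(plane(f,q,z).round(1), plane(f,q,z).mean(0))
```

```text
[105 104 103] [139 148 146] [135 144 148]
[ 121  210  104   68 5944]
((509.2995910644531, 344.57672119140625), (138.83441162109375, 231.3118896484375), 7.034099578857422)
[[569.4 471.8  25. ]
 [418.3 455.6  25. ]
 [595.1 232.4  25. ]
 [448.  215.   25. ]] [507.68488103 343.69649276  25.        ]
```

Call:
{"method": "step_arm", "body": {"targets": [[[0, 0.5, -0.2], 0], [[0, 0.9, -0.4], 0], [[0, 1, -0.4], 0], [[0, 1, -0.4], 0], [[0, 1, -0.4], 0], [[0, 1, -0.4], 0], [[0, 1, -0.4], 0], [[0, 1, -0.4], 0], [[0, 1, -0.4], 0], [[0, 1, -0.4], 0]]}}

```text
time: 8.2
position: [534.7, 295.9, 225.5]
tcp_rot: [0.707, -0.0, 0.707, -0.0]
wrist_force: [0.5, 0.6, -2.1]
grip_width: 27.3
```

Call:
{"method": "step_arm", "body": {"targets": [[[0, 1, -0.4], 0], [[0, 1, -0.4], 0], [[0, 1, -0.4], 0], [[0, 0.7, -0.1], 0], [[0, 0.4, 0], 0], [[0, 0, 0], 0], [[0, 0, 0], 0]]}}

```text
time: 9.07
position: [504.3, 395.6, 226.0]
tcp_rot: [0.707, 0.001, 0.707, -0.001]
wrist_force: [0.3, -1.4, -2.1]
grip_width: 27.3
```

Run:
```python
from h import *
from workcell import viewer
go(502.5,396,98)
for n in ("scene","wrist"):
    f=viewer.grab_frame(n);cv2.imwrite(f"pics/{n}3.png",f["color"][:,:,::-1])
```

```text
t 9.07 pos [504.3 395.6 226. ] d_tool/25 [ 5.12  0.02 -0.07] F [ 0.3 -1.4 -2.1] w 27.3
```

View pics/scene3.png

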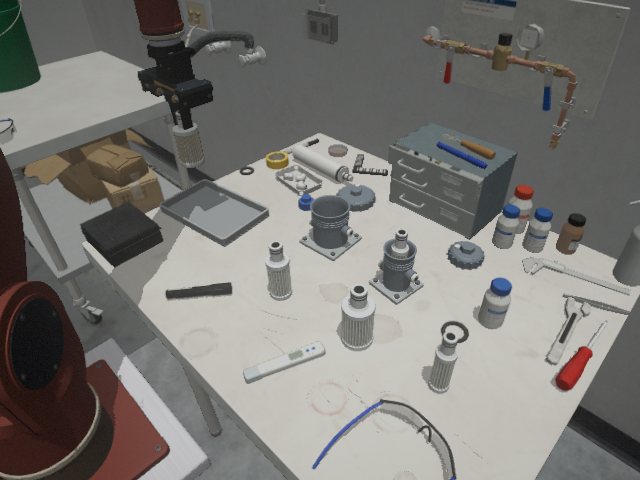

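View pics/wrist3.png

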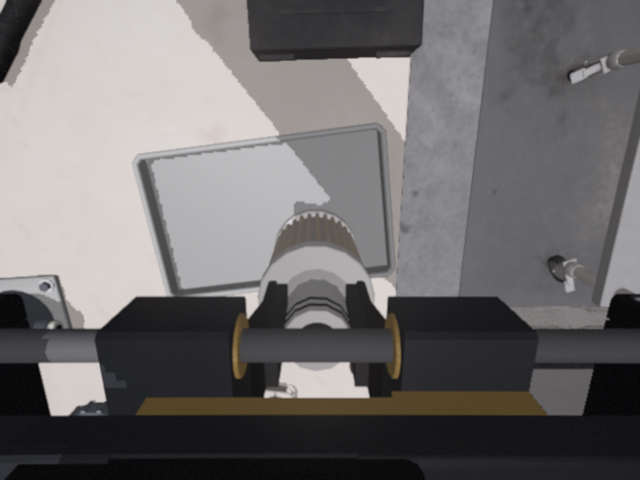

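Scene view: old_large hangs upright at (187,145). Wrist view: the tray rim corners are at (136,157), (383,127), (392,275) and (172,293). I'll cross-check the tray pose with them.

Run:
```python
from h import *
from workcell import viewer
s,M=st(); f=viewer.grab_frame("wrist"); f["state"]=s
p=plane(f,[(136,157),(383,127),(392,275),(172,293)],25);print(p.round(1),p.mean(0))
```

```text
[[448.7 224.8  25. ]
 [422.  459.4  25. ]
 [570.3 476.   25. ]
 [590.  243.   25. ]] [507.72712289 350.81508522  25.        ]
```

Call:
{"method": "step_arm", "body": {"targets": [[[0.8, 0, 0], 0], [[1, 0, 0], 0], [[1, 0, 0], 0], [[1, 0, 0], 0], [[0.6, 0, 0], 0], [[0.4, 0, 0], 0], [[0.1, 0, 0], 0], [[0.1, 0, 0], 0], [[0, 0, 0], 0]]}}

```text
time: 10.35
position: [503.8, 397.0, 101.5]
tcp_rot: [0.707, 0.0, 0.707, -0.0]
wrist_force: [-0.0, -0.3, -2.2]
grip_width: 27.5
```

Call:
{"method": "step_arm", "body": {"targets": [[[0.1, 0, 0], 0], [[0.06, 0, 0], 0], [[0, 0, 0], 0]]}}

```text
time: 10.72
position: [503.6, 396.8, 97.1]
tcp_rot: [0.707, 0.0, 0.707, -0.0]
wrist_force: [-0.5, 0.3, -3.0]
grip_width: 27.3
```

Call:
{"method": "step_arm", "body": {"targets": [[[0.04, 0, 0], 0], [[0.04, 0, 0], 0], [[0, 0, 0], 0]]}}

```text
time: 11.1
position: [504.4, 396.9, 96.9]
tcp_rot: [0.708, 0.001, 0.707, -0.0]
wrist_force: [-3.2, -3.5, 11.1]
grip_width: 26.8
```

Call:
{"method": "step_arm", "body": {"targets": [[[-0.03, 0, 0], 0], [[0, 0, 0], 0], [[0, 0, 0], 0], [[0, 0, 0], 0], [[0, 0, 0], 0], [[0, 0, 0], 0]], "jaw": 1}}

```text
time: 11.85
position: [503.6, 396.7, 95.7]
tcp_rot: [0.707, 0.0, 0.707, -0.0]
wrist_force: [0.8, -0.0, -0.5]
grip_width: 79.3
```

Call:
{"method": "step_arm", "body": {"targets": [[[-0.5, 0, 0], 0], [[-1, 0, 0], 0], [[-1, 0, 0], 0], [[-1, 0, 0], 0], [[-1, 0, 0], 0], [[0, -1, 0.2], 0], [[0, -1, 0.2], 0], [[0, -1, 0.2], 0], [[0, -1, 0.2], 0], [[0, -1, 0.2], 0]]}}

```text
time: 13.1
position: [528.5, 268.4, 207.4]
tcp_rot: [0.707, 0.001, 0.708, -0.001]
wrist_force: [-0.9, 0.6, -0.7]
grip_width: 87.0
```

Run:
```python
from h import *
from workcell import viewer
go(619.2,-140,216)
for n in ("scene","wrist"):
    f=viewer.grab_frame(n);cv2.imwrite(f"pics/{n}4.png",f["color"][:,:,::-1])
```

```text
t 13.1 pos [528.5 268.4 207.4] d_tool/25 [ -0.33 -16.33   3.67] F [-0.9  0.6 -0.7] w 87.0
```

View pics/scene4.png

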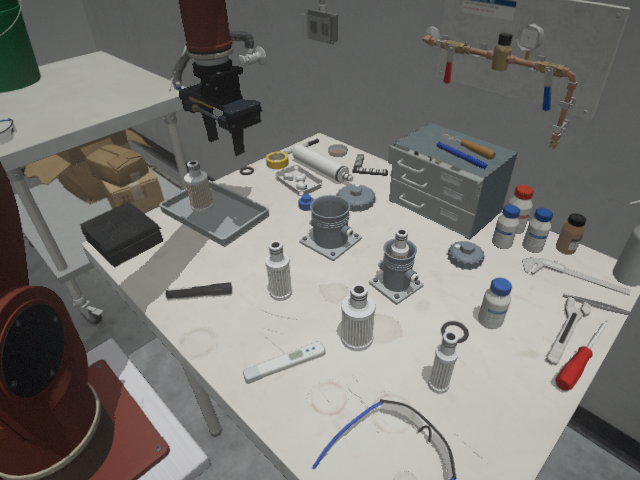

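Scene view: old_large stands upright in the tray at (197,188). Next is old_small.

Call:
{"method": "step_arm", "body": {"targets": [[[0, -1, 0.3], 0], [[0, -1, 0.3], 0], [[0, -1, 0.3], 0], [[0, -1, 0.3], 0], [[0, -1, 0.3], 0], [[0, -1, 0.3], 0], [[0, -1, 0.3], 0], [[0, -1, 0.3], 0], [[0, -1, 0.3], 0], [[0, -1, 0.3], 0]]}}

```text
time: 14.45
position: [602.8, 20.2, 207.6]
tcp_rot: [0.707, 0.0, 0.708, -0.001]
wrist_force: [0.1, -0.3, -0.5]
grip_width: 86.8
```

Run:
```python
from h import *
from workcell import viewer
go(619.2,-140,106)
s,M=st(); f=viewer.grab_frame("wrist"); f["state"]=s
cv2.imwrite(f"pics/w5.png",f["color"][:,:,::-1])
print(proj(f,[[619.2,-140,138],[619.2,-140,98],[631,58,98]]))
```

```text
t 14.45 pos [602.8  20.2 207.6] d_tool/25 [ 4.06 -6.41  0.67] F [ 0.1 -0.3 -0.5] w 86.8
[[ 75.51803207 279.37877069]
 [107.76978557 259.73957727]
 [363.18986944 273.31197879]]
```

View pics/w5.png

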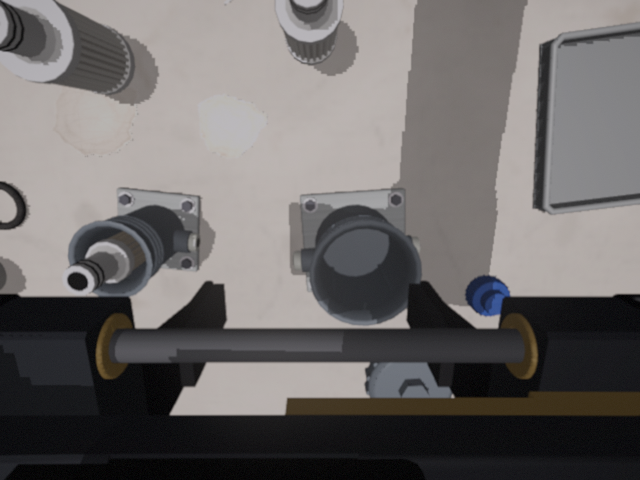

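Wrist view: old_small's spigot hole is at (78,280), predicted (75.5,279). The large housing's rim centre is at about (364,270). Continuing.

Call:
{"method": "step_arm", "body": {"targets": [[[0, -1, 0.1], 0], [[0, -1, 0.1], 0], [[0, -1, 0.1], 0], [[0, -1, 0.1], 0], [[0, -1, 0.1], 0], [[0, -0.8, 0.1], 0], [[0, -0.57, 0.06], 0], [[0, 0, 0], 0], [[0, 0, 0], 0]]}}

```text
time: 15.62
position: [619.8, -136.5, 208.1]
tcp_rot: [0.707, 0.0, 0.707, 0.0]
wrist_force: [-0.1, 1.1, -0.2]
grip_width: 86.9
```

```bash
python3 -c "
from h import *
go(619.2,-139,106)"
```

```text
t 15.62 pos [ 619.8 -136.5  208.1] d_tool/25 [ 4.09 -0.1  -0.02] F [-0.1  1.1 -0.2] w 86.9
```

Call:
{"method": "step_arm", "body": {"targets": [[[0.8, -0.1, 0], 0], [[1, 0, 0], 0], [[1, 0, 0], 0], [[0.8, 0, 0], 0], [[0.3, 0, 0], 0], [[0.19, 0, 0], 0], [[0, 0, 0], 0]]}}

```text
time: 16.5
position: [619.9, -140.2, 106.4]
tcp_rot: [0.707, 0.0, 0.707, -0.0]
wrist_force: [-0.2, 0.3, -0.1]
grip_width: 87.3
```

Call:
{"method": "step_arm", "body": {"targets": [[[0, 0, 0], 0], [[0, 0, 0], 0], [[0, 0, 0], 0], [[0, 0, 0], 0], [[0, 0, 0], 0], [[0, 0, 0], 0], [[0, 0, 0], 0], [[0, 0, 0], 0], [[0, 0, 0], 0]], "jaw": 0}}

```text
time: 17.62
position: [619.7, -140.1, 106.0]
tcp_rot: [0.707, 0.0, 0.707, -0.0]
wrist_force: [-0.2, 1.7, 0.3]
grip_width: 21.6
```

Call:
{"method": "step_arm", "body": {"targets": [[[-0.3, 0, 0], 0], [[-0.6, 0, 0], 0], [[-0.8, 0, 0], 0], [[-0.9, 0, 0], 0], [[-0.9, 0, 0], 0], [[-0.9, 0, 0], 0], [[-0.4, 0, 0], 0], [[0, 0.5, -0.1], 0], [[0, 1, -0.2], 0], [[0, 1, -0.2], 0]]}}

```text
time: 18.88
position: [606.4, -75.8, 225.0]
tcp_rot: [0.707, 0.0, 0.708, -0.0]
wrist_force: [0.9, -0.2, -1.1]
grip_width: 20.9
```

Call:
{"method": "step_arm", "body": {"targets": [[[0, 1, -0.3], 0], [[0, 1, -0.3], 0], [[0, 1, -0.3], 0], [[0, 1, -0.3], 0], [[0, 1, -0.3], 0], [[0, 1, -0.3], 0], [[0, 1, -0.3], 0], [[0, 1, -0.3], 0], [[0, 1, -0.3], 0], [[0, 1, -0.3], 0]]}}

```text
time: 20.12
position: [531.0, 174.0, 225.1]
tcp_rot: [0.707, -0.0, 0.708, -0.0]
wrist_force: [1.0, 0.5, -1.4]
grip_width: 21.2
```

```bash
python3 -c "
from h import *
go(515,286,97)"
```

```text
t 20.12 pos [531.  174.  225.1] d_tool/25 [ 5.12  4.48 -0.63] F [ 1.   0.5 -1.4] w 21.2
```

Call:
{"method": "step_arm", "body": {"targets": [[[0, 1, -0.15], 0], [[0, 1, -0.15], 0], [[0, 1, -0.15], 0], [[0, 0.8, -0.15], 0], [[0, 0.4, 0], 0], [[0, 0.2, 0], 0], [[0, 0, 0], 0], [[0, 0, 0], 0]]}}

```text
time: 21.12
position: [517.9, 281.6, 226.1]
tcp_rot: [0.707, 0.001, 0.707, -0.001]
wrist_force: [-0.4, 0.1, -0.2]
grip_width: 21.2
```

Call:
{"method": "step_arm", "body": {"targets": [[[0.8, 0, 0], 0], [[1, 0, 0], 0], [[1, 0, 0], 0], [[1, 0, 0], 0], [[0.6, 0, 0], 0], [[0.4, 0, 0], 0], [[0.1, 0, 0], 0], [[0.1, 0, 0], 0], [[0, 0, 0], 0]]}}

```text
time: 22.25
position: [517.7, 282.7, 101.5]
tcp_rot: [0.707, 0.0, 0.707, -0.0]
wrist_force: [-0.4, -0.3, -0.6]
grip_width: 21.0
```

Call:
{"method": "step_arm", "body": {"targets": [[[0.12, 0, 0], 0], [[0.06, 0, 0], 0], [[0.04, 0, 0], 0], [[0, 0, 0], 0]]}}

```text
time: 22.75
position: [518.3, 282.8, 97.0]
tcp_rot: [0.708, 0.001, 0.707, 0.0]
wrist_force: [-1.6, -1.1, 8.6]
grip_width: 21.2
```

Contact. Releasing, then a look.

Call:
{"method": "step_arm", "body": {"targets": [[[0, 0, 0], 0], [[0, 0, 0], 0], [[0, 0, 0], 0], [[0, 0, 0], 0], [[0, 0, 0], 0], [[0, 0, 0], 0]], "jaw": 1}}

```text
time: 23.5
position: [517.5, 282.5, 95.5]
tcp_rot: [0.707, 0.0, 0.707, -0.0]
wrist_force: [-0.2, -0.7, -0.1]
grip_width: 73.2
```

Call:
{"method": "step_arm", "body": {"targets": [[[-0.5, 0, 0], 0], [[-1, 0, 0], 0], [[-1, 0, 0], 0], [[-1, 0, 0], 0], [[-1, 0, 0], 0], [[-0.4, 0, 0], 0]]}}

```text
time: 24.25
position: [518.2, 282.8, 220.4]
tcp_rot: [0.708, 0.001, 0.706, 0.0]
wrist_force: [0.2, -0.3, 0.6]
grip_width: 86.9
```

Run:
```python
from h import *
from workcell import viewer
go(461.6,-172.7,98)
for n in ("scene","top"):
    f=viewer.grab_frame(n);cv2.imwrite(f"pics/{n}6.png",f["color"][:,:,::-1])
a=cv2.imread("pics/top6.png")[155:295,260:500]
cv2.imwrite("pics/top6z.png",cv2.resize(a,None,fx=3.33,fy=3.33,interpolation=cv2.INTER_CUBIC))
```

```text
t 24.25 pos [518.2 282.8 220.4] d_tool/25 [  4.86 -18.23  -2.26] F [ 0.2 -0.3  0.6] w 86.9
```

View pics/scene6.png

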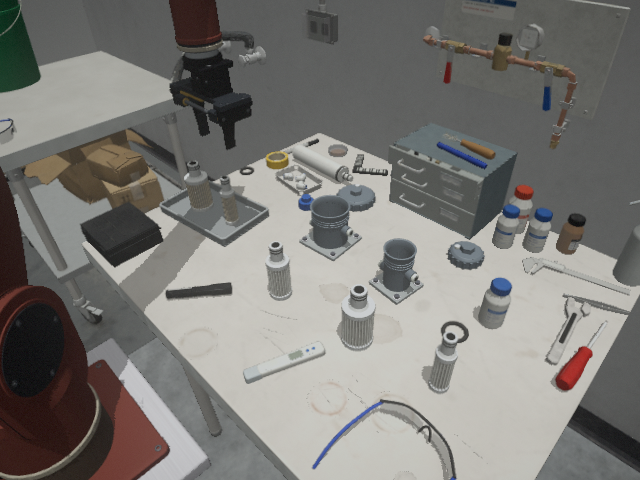

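View pics/top6z.png

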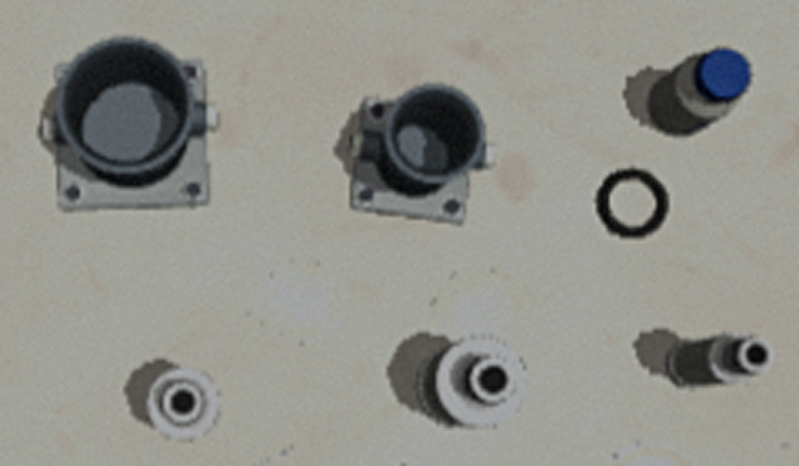

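Both spent cartridges stand in the tray and both housings are empty. In the zoom, the rim circles are centred near (127,104.5) and (435,133).

```bash
python3 - <<'E'
from h import *
from workcell import viewer
f=viewer.grab_frame("top")
q=np.array([(127,104.5),(435,133.)]);q=(q+.5)/3.333-.5+[260,155]
print(q,plane(f,q,98).round(1))
# inner rim shadows edge: fit circle of dark shell component at its top edge via world-plane rectification
g=cv2.cvtColor(f["color"],cv2.COLOR_RGB2GRAY)
for c in [(630,58),(619,-139)]:
    xs,ys=np.meshgrid(np.arange(-70,70.),np.arange(-70,70.))
    P=np.c_[c[0]-ys.ravel(),c[1]-xs.ravel(),np.full(xs.size,98.)]
    uv=proj(f,P).astype(np.float32).reshape(140,140,2)
    w=cv2.remap(f["color"],uv,None,cv2.INTER_CUBIC)[:,:,::-1]
    cv2.imwrite(f"pics/rim{int(c[1])}.png",cv2.resize(w,None,fx=4,fy=4))
E
python3 -c "
import cv2,numpy as np
a=cv2.imread('pics/rim58.png');b=cv2.imread('pics/rim-139.png')
cv2.imwrite('pics/rims.png',cv2.resize(np.hstack([a,b]),(800,400)))"
```

```text
[[297.75382538 186.00315032]
 [390.16306631 194.5540054 ]] [[ 631.5   57.4   98. ]
 [ 619.3 -139.6   98. ]]
```

View pics/rims.png

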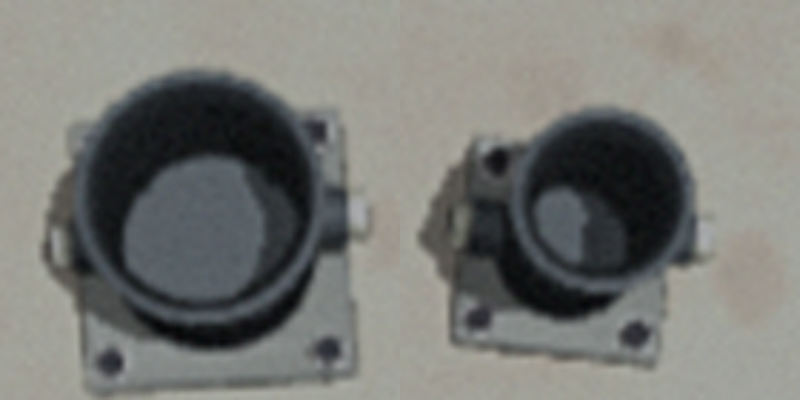

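Call:
{"method": "step_arm", "body": {"targets": [[[0, -1, -0.1], 0], [[0, -1, -0.1], 0], [[0, -1, -0.1], 0], [[0, -1, -0.1], 0], [[0, -1, -0.1], 0], [[0, -1, -0.1], 0], [[0, -1, -0.1], 0], [[0, -1, -0.1], 0], [[0, -1, -0.1], 0], [[0, -1, -0.1], 0]]}}

```text
time: 25.65
position: [491.8, 30.6, 218.1]
tcp_rot: [0.707, 0.001, 0.707, -0.0]
wrist_force: [0.6, -0.4, -0.5]
grip_width: 87.2
```

Call:
{"method": "step_arm", "body": {"targets": [[[0, -1, -0.1], 0], [[0, -1, -0.1], 0], [[0, -1, -0.1], 0], [[0, -1, -0.1], 0], [[0, -1, -0.1], 0], [[0, -1, -0.1], 0], [[0, -0.5, 0], 0], [[0, 0, 0], 0]]}}

```text
time: 26.65
position: [476.9, -130.7, 218.1]
tcp_rot: [0.707, 0.001, 0.707, -0.001]
wrist_force: [0.9, 0.5, -0.0]
grip_width: 87.0
```

Run:
```python
from h import *
from workcell import viewer
go(461.6,-172.7,98)
s,M=st(); print(s["joints"].round(2)); f=viewer.grab_frame("wrist"); f["state"]=s
cv2.imwrite(f"pics/w7.png",f["color"][:,:,::-1])
print(proj(f,[[461.6,-172.7,126],[481.3,-334.5,126]]))
```

```text
t 26.65 pos [ 476.9 -130.7  218.1] d_tool/25 [ 4.8  -1.68 -0.61] F [ 0.9  0.5 -0. ] w 87.0
[-0.35 -0.    0.53  1.86  0.    1.28  1.75]
[[255.2106805  224.91481435]
 [ 30.84226807 252.32569187]]
```

View pics/w7.png

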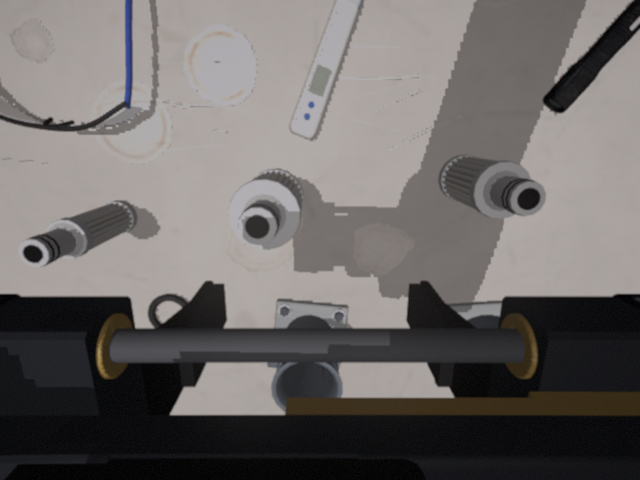

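Wrist view: new_large's hole is at (258,225) and new_small's at (33,253), each 2–3 px right of prediction, the same offset as before. I'll aim at (461.6,-172).

Call:
{"method": "step_arm", "body": {"targets": [[[0, -0.7, -0.2], 0], [[0, -0.6, -0.2], 0], [[0, -0.35, -0.2], 0], [[0, 0, 0], 0], [[0, 0, 0], 0]]}}

```text
time: 27.32
position: [462.3, -170.8, 218.1]
tcp_rot: [0.707, 0.0, 0.707, -0.0]
wrist_force: [-0.3, -0.7, 0.2]
grip_width: 87.1
```

```bash
python3 -c "
from h import *
go(461.6,-172,95)"
```

```text
t 27.32 pos [ 462.3 -170.8  218.1] d_tool/25 [ 4.92 -0.05 -0.03] F [-0.3 -0.7  0.2] w 87.1
```

Call:
{"method": "step_arm", "body": {"targets": [[[0.8, -0.04, -0.03], 0], [[1, 0, 0], 0], [[1, 0, 0], 0], [[1, 0, 0], 0], [[0.8, 0, 0], 0], [[0.36, 0, 0], 0], [[0, 0, 0], 0]]}}

```text
time: 28.2
position: [461.3, -171.9, 93.9]
tcp_rot: [0.707, 0.0, 0.707, -0.0]
wrist_force: [0.3, -0.8, 0.7]
grip_width: 87.1
```

Call:
{"method": "step_arm", "body": {"targets": [[[0, 0, 0], 0], [[0, 0, 0], 0], [[0, 0, 0], 0], [[0, 0, 0], 0], [[0, 0, 0], 0], [[0, 0, 0], 0], [[0, 0, 0], 0], [[0, 0, 0], 0], [[0, 0, 0], 0]], "jaw": 0}}

```text
time: 29.32
position: [461.4, -172.2, 94.0]
tcp_rot: [0.707, 0.0, 0.707, -0.0]
wrist_force: [-0.5, -0.4, -0.2]
grip_width: 27.3
```

Call:
{"method": "step_arm", "body": {"targets": [[[-0.3, 0, 0], 0], [[-0.7, 0, 0], 0], [[-1, 0, 0], 0], [[-1, 0, 0], 0], [[-1, 0, 0], 0], [[-0.8, 0, 0], 0], [[-0.4, 0, 0], 0]]}}

```text
time: 30.2
position: [461.7, -172.3, 225.3]
tcp_rot: [0.708, 0.0, 0.707, -0.0]
wrist_force: [-0.1, 0.8, -2.0]
grip_width: 27.4
```

Call:
{"method": "step_arm", "body": {"targets": [[[0, 0.5, 0.4], 0], [[0, 1, 0.75], 0], [[0, 1, 0.75], 0], [[0, 1, 0.75], 0], [[0, 1, 0.75], 0], [[0, 1, 0.75], 0], [[0, 1, 0.75], 0], [[0, 1, 0.75], 0], [[0, 1, 0.75], 0], [[0, 0.5, 0.35], 0]]}}

```text
time: 31.45
position: [630.8, 55.5, 222.7]
tcp_rot: [0.706, -0.001, 0.708, 0.001]
wrist_force: [-0.6, 0.1, -2.6]
grip_width: 27.4
```

Call:
{"method": "step_arm", "body": {"targets": [[[0, 0.2, 0], 0], [[0, 0, 0], 0], [[0, 0, 0], 0]]}}

```text
time: 31.82
position: [630.0, 56.4, 224.4]
tcp_rot: [0.707, 0.001, 0.707, -0.001]
wrist_force: [0.8, 0.8, -1.1]
grip_width: 27.5
```

```bash
python3 -c "
from h import *
go(631.3,58.5,106)"
```

```text
t 31.82 pos [630.   56.4 224.4] d_tool/25 [4.73 0.08 0.05] F [ 0.8  0.8 -1.1] w 27.5
```

Call:
{"method": "step_arm", "body": {"targets": [[[0, 0.08, 0.05], 0], [[0.4, 0, 0], 0], [[0.4, 0, 0], 0], [[0, 0, 0], 0]]}}

```text
time: 32.33
position: [630.8, 59.5, 202.5]
tcp_rot: [0.706, 0.0, 0.708, -0.001]
wrist_force: [0.2, -0.8, -2.1]
grip_width: 27.2
```

Run:
```python
from h import *
from workcell import viewer
go(631.3,58.5,106)
for n in ("scene","wrist"):
    f=viewer.grab_frame(n);cv2.imwrite(f"pics/{n}8.png",f["color"][:,:,::-1])
a=cv2.imread("pics/scene8.png")[80:280,220:440]; b=cv2.imread("pics/wrist8.png")[100:300,210:430]
cv2.imwrite("pics/j8.png",cv2.resize(np.hstack([a,b]),None,fx=1.8,fy=1.8))
```

```text
t 32.33 pos [630.8  59.5 202.5] d_tool/25 [ 3.86 -0.04  0.03] F [ 0.2 -0.8 -2.1] w 27.2
```

View pics/j8.png

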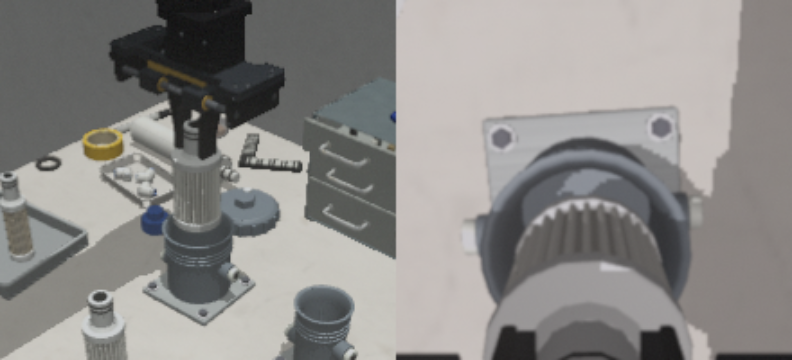

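The cartridge is upright and centred over the large bore. Lowering in stages.

Call:
{"method": "step_arm", "body": {"targets": [[[0.4, -0.03, 0.02], 0], [[0.4, 0, 0], 0], [[0.4, 0, 0], 0], [[0.4, 0, 0], 0], [[0.3, 0, 0], 0], [[0, 0, 0], 0]]}}

```text
time: 33.17
position: [631.7, 58.9, 155.8]
tcp_rot: [0.707, 0.0, 0.708, -0.0]
wrist_force: [-0.2, -0.6, -1.0]
grip_width: 27.5
```

Call:
{"method": "step_arm", "body": {"targets": [[[0.4, 0, 0], 0], [[0.4, 0, 0], 0], [[0.3, 0, 0], 0], [[0.3, 0, 0], 0], [[0, 0, 0], 0]]}}

```text
time: 33.8
position: [631.7, 58.8, 120.8]
tcp_rot: [0.707, 0.0, 0.708, -0.0]
wrist_force: [-0.2, -0.1, -2.2]
grip_width: 27.1
```

Call:
{"method": "step_arm", "body": {"targets": [[[0.2, 0, 0], 0], [[0.2, 0, 0], 0], [[0.1, 0, 0], 0], [[0, 0, 0], 0]]}}

```text
time: 34.3
position: [632.0, 58.9, 108.8]
tcp_rot: [0.707, 0.0, 0.707, -0.0]
wrist_force: [-0.9, -0.9, -2.1]
grip_width: 27.0
```

Call:
{"method": "step_arm", "body": {"targets": [[[0.08, 0, 0], 0], [[0.04, 0, 0], 0], [[0, 0, 0], 0]]}}

```text
time: 34.67
position: [632.2, 58.9, 106.1]
tcp_rot: [0.707, 0.0, 0.707, -0.0]
wrist_force: [-0.1, -0.5, -1.5]
grip_width: 27.3
```

Call:
{"method": "step_arm", "body": {"targets": [[[0.06, 0, 0], 0], [[0.04, 0, 0], 0], [[0, 0, 0], 0]]}}

```text
time: 35.05
position: [633.2, 58.8, 106.1]
tcp_rot: [0.708, 0.001, 0.706, -0.0]
wrist_force: [-5.2, -0.7, 16.2]
grip_width: 27.5
```

Firm contact at the same TCP height as old_large when it was seated (106). Releasing.

Call:
{"method": "step_arm", "body": {"targets": [[[-0.06, 0, 0], 0], [[0, 0, 0], 0], [[0, 0, 0], 0], [[0, 0, 0], 0], [[0, 0, 0], 0], [[0, 0, 0], 0]], "jaw": 1}}

```text
time: 35.8
position: [632.1, 58.9, 105.0]
tcp_rot: [0.707, 0.0, 0.707, -0.0]
wrist_force: [-0.5, -1.0, 0.1]
grip_width: 79.3
```

Call:
{"method": "step_arm", "body": {"targets": [[[-0.5, 0, 0], 0], [[-1, 0, 0], 0], [[-1, 0, 0], 0], [[-1, 0, 0], 0], [[-1, -0.5, -0.2], 0], [[0, -1, -0.4], 0], [[0, -1, -0.4], 0], [[0, -1, -0.4], 0], [[0, -1, -0.4], 0], [[0, -1, -0.4], 0]]}}

```text
time: 37.05
position: [575.4, -80.8, 216.7]
tcp_rot: [0.707, 0.001, 0.708, -0.001]
wrist_force: [-0.1, 0.2, -0.2]
grip_width: 86.9
```

Call:
{"method": "step_arm", "body": {"targets": [[[0, -1, -0.4], 0], [[0, -1, -0.4], 0], [[0, -1, -0.4], 0], [[0, -1, -0.4], 0], [[0, -1, -0.4], 0], [[0, -1, -0.4], 0], [[0, -1, -0.4], 0], [[0, -0.5, -0.2], 0], [[0, 0, 0], 0]]}}

```text
time: 38.17
position: [500.9, -266.9, 217.2]
tcp_rot: [0.707, 0.001, 0.707, -0.001]
wrist_force: [-0.5, 0.0, -0.1]
grip_width: 87.2
```

Run:
```python
from h import *
from workcell import viewer
go(481.3,-333.7,94)
s,M=st(); f=viewer.grab_frame("wrist"); f["state"]=s
print(proj(f,[[481.3,-333.7,126]]))
cv2.imwrite(f"pics/w9.png",f["color"][:,:,::-1])
f=viewer.grab_frame("scene");cv2.imwrite("pics/scene9.png",f["color"][:,:,::-1])
```

```text
t 38.17 pos [ 500.9 -266.9  217.2] d_tool/25 [ 4.93 -2.67 -0.77] F [-0.5  0.  -0.1] w 87.2
[[219.20954959 219.57292268]]
```

View pics/w9.png

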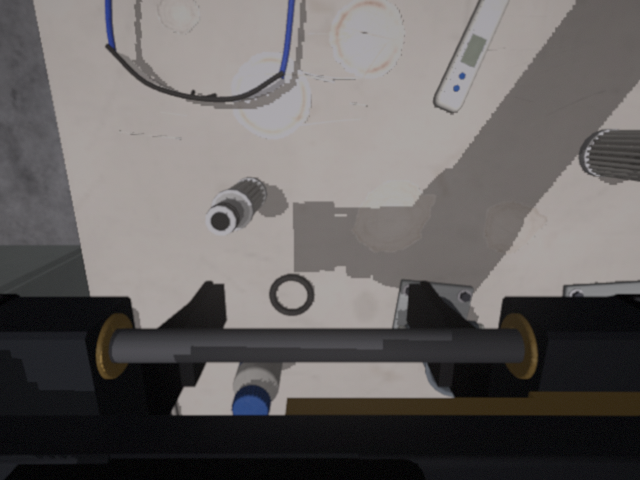

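View pics/scene9.png

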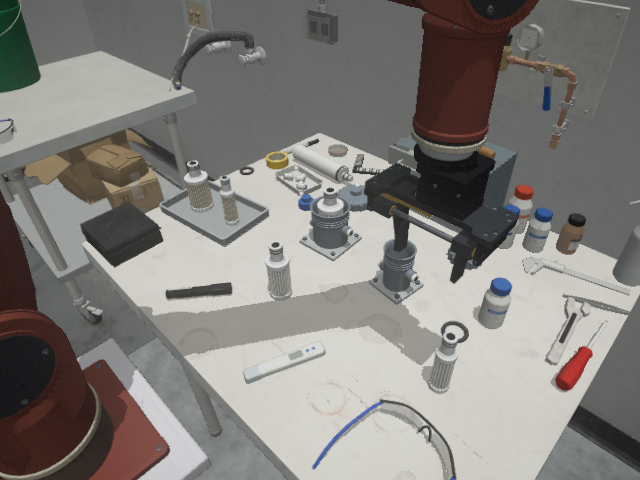

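new_large is seated: its spigot is at (330,205) in the scene view. new_small's hole is at (220.5,221), predicted (219,219.6).

Call:
{"method": "step_arm", "body": {"targets": [[[0, -1, -0.3], 0], [[0, -0.8, -0.3], 0], [[0, -0.6, -0.15], 0], [[0, -0.25, 0], 0], [[0, 0, 0], 0], [[0, 0, 0], 0]]}}

```text
time: 39.02
position: [483.5, -331.3, 217.4]
tcp_rot: [0.707, 0.0, 0.707, 0.0]
wrist_force: [-0.6, 0.3, 0.7]
grip_width: 87.3
```

```bash
python3 -c "
from h import *
go(481.8,-333.5,94)
print(st()[0]['joints'])"
```

```text
t 39.02 pos [ 483.5 -331.3  217.4] d_tool/25 [ 4.94 -0.09 -0.07] F [-0.6  0.3  0.7] w 87.3
[-0.03609597  0.23297672  0.66471226  1.66061739 -0.14861596  1.29947616
  2.2266263 ]
```

Call:
{"method": "step_arm", "body": {"targets": [[[0.8, -0.08, -0.06], 0], [[1, 0, 0], 0], [[1, 0, 0], 0], [[1, 0, 0], 0], [[0.8, 0, 0], 0], [[0.34, 0, 0], 0], [[0, 0, 0], 0]]}}

```text
time: 39.9
position: [481.5, -334.1, 93.9]
tcp_rot: [0.707, 0.0, 0.707, -0.0]
wrist_force: [0.7, -0.8, 0.1]
grip_width: 86.9
```

Call:
{"method": "step_arm", "body": {"targets": [[[0, 0, 0], 0], [[0, 0, 0], 0], [[0, 0, 0], 0], [[0, 0, 0], 0], [[0, 0, 0], 0], [[0, 0, 0], 0], [[0, 0, 0], 0], [[0, 0, 0], 0], [[0, 0, 0], 0]], "jaw": 0}}

```text
time: 41.02
position: [481.5, -334.2, 94.0]
tcp_rot: [0.707, 0.0, 0.707, -0.0]
wrist_force: [-0.8, -0.3, -0.5]
grip_width: 21.5
```

Call:
{"method": "step_arm", "body": {"targets": [[[-0.3, 0, 0], 0], [[-0.7, 0, 0], 0], [[-1, 0, 0], 0], [[-1, 0, 0], 0], [[-1, 0, 0], 0], [[-0.8, 0, 0], 0], [[-0.4, 0, 0], 0]]}}

```text
time: 41.9
position: [481.9, -334.7, 226.3]
tcp_rot: [0.708, 0.0, 0.706, -0.001]
wrist_force: [-0.0, -0.2, -1.4]
grip_width: 20.9
```

Call:
{"method": "step_arm", "body": {"targets": [[[0, 0.5, 0.35], 0], [[0, 1, 0.7], 0], [[0, 1, 0.7], 0], [[0, 1, 0.7], 0], [[0, 1, 0.7], 0], [[0, 1, 0.7], 0], [[0, 1, 0.7], 0], [[0, 0.8, 0.6], 0], [[0, 0.4, 0.3], 0], [[0, 0, 0], 0]]}}

```text
time: 43.15
position: [618.1, -141.2, 223.6]
tcp_rot: [0.707, -0.0, 0.707, -0.0]
wrist_force: [-1.4, 0.9, -0.8]
grip_width: 20.9
```

Call:
{"method": "step_arm", "body": {"targets": [[[0, 0, 0], 0], [[0, 0, 0], 0]]}}

```text
time: 43.4
position: [617.4, -143.1, 224.3]
tcp_rot: [0.707, 0.001, 0.707, -0.001]
wrist_force: [-0.6, -0.4, -1.4]
grip_width: 21.1
```

```bash
python3 -c "
from h import *
go(619.5,-140,106)"
```

```text
t 43.4 pos [ 617.4 -143.1  224.3] d_tool/25 [4.73 0.13 0.08] F [-0.6 -0.4 -1.4] w 21.1
```

Call:
{"method": "step_arm", "body": {"targets": [[[0, 0.12, 0.08], 0], [[0.4, 0, 0], 0], [[0.4, 0, 0], 0], [[0, 0, 0], 0], [[0, 0, 0], 0]]}}

```text
time: 44.02
position: [619.9, -138.9, 204.0]
tcp_rot: [0.707, 0.0, 0.707, -0.0]
wrist_force: [-0.3, 0.5, -0.4]
grip_width: 20.9
```

Run:
```python
from h import *
from workcell import viewer
go(619.5,-140,106)
for n in ("scene","wrist"):
    f=viewer.grab_frame(n);cv2.imwrite(f"pics/{n}10.png",f["color"][:,:,::-1])
a=cv2.imread("pics/scene10.png")[130:330,290:510]; b=cv2.imread("pics/wrist10.png")[100:300,210:430]
cv2.imwrite("pics/j10.png",cv2.resize(np.hstack([a,b]),None,fx=1.8,fy=1.8))
```

```text
t 44.02 pos [ 619.9 -138.9  204. ] d_tool/25 [ 3.92 -0.04 -0.01] F [-0.3  0.5 -0.4] w 20.9
```

View pics/j10.png

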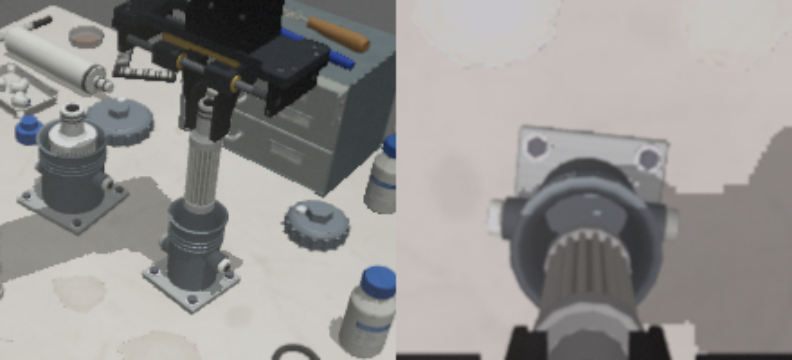

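It is centred over the small bore and upright. Lowering.

Call:
{"method": "step_arm", "body": {"targets": [[[0.4, -0.04, 0], 0], [[0.4, 0, 0], 0], [[0.4, 0, 0], 0], [[0.4, 0, 0], 0], [[0.3, 0, 0], 0], [[0, 0, 0], 0]]}}

```text
time: 44.88
position: [619.6, -139.7, 155.8]
tcp_rot: [0.707, 0.0, 0.708, -0.0]
wrist_force: [-0.0, 0.2, -0.8]
grip_width: 21.2
```

Call:
{"method": "step_arm", "body": {"targets": [[[0.4, 0, 0], 0], [[0.4, 0, 0], 0], [[0.3, 0, 0], 0], [[0.3, 0, 0], 0], [[0, 0, 0], 0]]}}

```text
time: 45.5
position: [619.5, -139.7, 120.8]
tcp_rot: [0.707, 0.0, 0.708, -0.0]
wrist_force: [0.2, 0.6, -0.5]
grip_width: 21.2
```

Call:
{"method": "step_arm", "body": {"targets": [[[0.2, 0, 0], 0], [[0.2, 0, 0], 0], [[0.1, 0, 0], 0], [[0, 0, 0], 0]]}}

```text
time: 46.0
position: [619.8, -139.8, 108.8]
tcp_rot: [0.707, 0.0, 0.707, -0.0]
wrist_force: [-0.4, -0.3, -1.2]
grip_width: 21.1
```

Call:
{"method": "step_arm", "body": {"targets": [[[0.08, 0, 0], 0], [[0.06, 0, 0], 0], [[0.04, 0, 0], 0], [[0, 0, 0], 0]]}}

```text
time: 46.5
position: [620.8, -140.1, 106.1]
tcp_rot: [0.708, 0.0, 0.706, -0.0]
wrist_force: [-2.1, 1.4, 8.9]
grip_width: 21.2
```

Call:
{"method": "step_arm", "body": {"targets": [[[-0.02, 0, 0], 0], [[0, 0, 0], 0], [[0, 0, 0], 0], [[0, 0, 0], 0], [[0, 0, 0], 0], [[0, 0, 0], 0], [[0, 0, 0], 0]], "jaw": 1}}

```text
time: 47.38
position: [619.9, -139.9, 105.1]
tcp_rot: [0.707, 0.0, 0.707, -0.0]
wrist_force: [-0.4, -0.1, -0.6]
grip_width: 82.2
```

Call:
{"method": "step_arm", "body": {"targets": [[[-0.5, 0, 0], 0], [[-1, 0, 0], 0], [[-1, 0, 0], 0], [[-1, 0, 0], 0], [[-1, 0, 0], 0], [[-0.4, -1, 0], 0], [[0, -1, 0], 0], [[0, -1, 0], 0], [[0, -1, 0], 0], [[0, -1, 0], 0]]}}

```text
time: 48.62
position: [619.9, -265.7, 228.7]
tcp_rot: [0.707, 0.0, 0.707, -0.0]
wrist_force: [0.0, -0.1, -0.1]
grip_width: 86.8
```

Call:
{"method": "step_arm", "body": {"targets": [[[0, -1, 0], 0], [[0, -1, 0], 0], [[0, 0, 0], 0], [[0, 0, 0], 0]]}}

```text
time: 49.12
position: [620.1, -314.1, 228.0]
tcp_rot: [0.707, 0.0, 0.707, 0.0]
wrist_force: [0.1, -0.0, -0.0]
grip_width: 86.9
```

Run:
```python
from h import *
from workcell import viewer
go(0,0,0)
F={}
for n in ("scene","top"):
    F[n]=f=viewer.grab_frame(n);cv2.imwrite(f"pics/{n}11.png",f["color"][:,:,::-1])
for n,P in {"nl":(631.3,58.5,138),"ns":(619.5,-140,138),"spare":(442.5,15,126),"ol":(504,397,129),"os":(518,282.7,129)}.items():
    print(n,proj(F["top"],P)[0].round(1),proj(F["scene"],P)[0].round(1))
a=cv2.imread("pics/top11.png")[150:300,100:420]
cv2.imwrite("pics/top11z.png",cv2.resize(a,None,fx=2.5,fy=2.5,interpolation=cv2.INTER_CUBIC))
```

```text
t 49.12 pos [ 620.1 -314.1  228. ] d_tool/25 [  9.12  12.55 -24.81] F [ 0.1 -0.  -0. ] w 86.9
nl [296.2 181.7] [329.6 189.5]
ns [393.5 190.4] [401.8 231.4]
spare [314.7 275.7] [275.3 244.1]
ol [126.6 239.4] [192.1 162. ]
os [183.5 234.2] [224.4 176.3]
```

View pics/scene11.png

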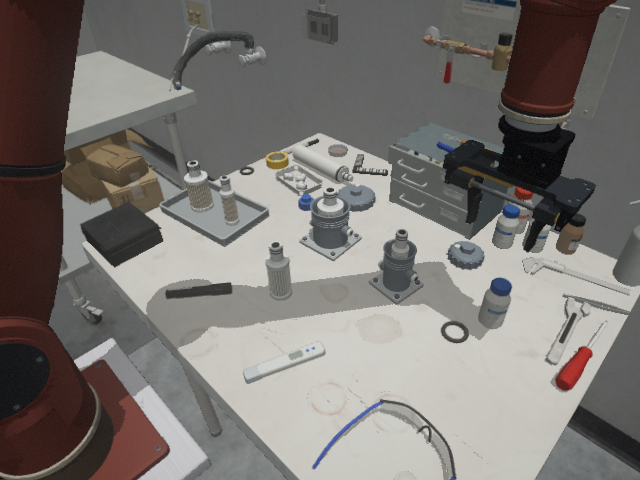

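View pics/top11z.png

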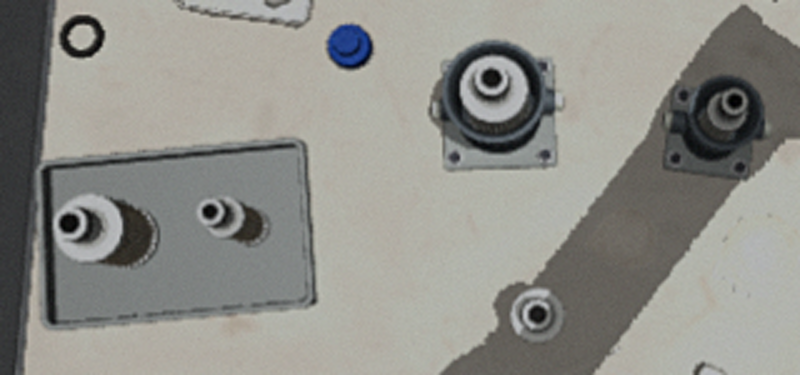

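Final views: the spigot holes sit where expected in the top view. new_large is at (296,181.5), new_small at (393.5,190) and the spare at (314.7,275.5), and both spent cartridges stand inside the tray. The gripper is clear of everything, so I'm handing in.

```bash
python3 -c "
from workcell import r
print(r.close_job())"
```

```text
the job is handed in; nothing more can be done
None
```

I changed both cartridges and handed the job in at about 49 s of the 112 s allowed; handing in reports no verdict. The two spent cartridges stand in the drip tray, each new one is in the housing of its size, and I never touched the spare.

**New cartridges:** Both met the floor at TCP z = 106 mm, the height at which I had gripped the spent ones while seated. After release, the final top view shows both spigot holes within about 0.3 px (under 1 mm) of where they should be.

**Spent cartridges and spare:** Both spent ones look upright and wholly inside the tray rim. The spare is where it started, to within a pixel.

**Forces:** The highest wrist force reading was about 17 N, when new_large met the floor. At hand-in the gripper was open, clear of everything and reading no force.

**Disagreements:**
- The wrist camera put points about 1 to 2 mm further along +y than the fixed cameras.
- The two estimates of the tray centre differed by about 6 to 7 mm in y. Both are well inside the tray's margins.

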